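# Find the bored end of a tube adapter on the gauge peg and present it bore-up

## Robot

A 6-joint arm with a two-finger parallel gripper is mounted at the origin on a cart in front of the work surface, level with it; the furniture and walls round the work are solid. World frame = base frame: x ahead of the robot, y to its left, z up, the work surface at z = 0. Lengths are in m, angles in rad, forces in N, time in s.
With the tool pointing down it reaches from about 0.4 to 0.925 m from the base axis. Payload 12.5 kg.
Tool frame: the origin (TCP) lies at the very end of the fingers, on their centre line; the grasp point (between the pads) lies 19 mm behind it; z points along the fingers, y is the direction in which the jaws open and shut (so a half turn about z gives the same grasp; the last joint's range is limited). The gripper opens to 95 mm and grips with 3 to 60 N. Pads are 20 mm wide; open, the fingers measure 119 mm over their backs; the gripper's body (75 mm by 180 mm) begins 59 mm behind the grasp point.
Start: joints at [1.167, 0.491, 1.559, -0, 1.092, -0.106], TCP at [0.183, 0.598, 0.185] pointing down, gripper open.
Joint ranges: [-3.1, 3.1], [-0.84, 2.19], [0.05, 2.79], [-1.13, 4.28], [0.06, 2.93], [-2.69, 2.69]. Speed limits (rad/s): [2.22, 2.22, 2.79, 3.14, 3.14, 3.14].

## Interface

Orientations are given as [roll, pitch, yaw] about the fixed x, y, z axes, in that order (R = Rz(yaw) Ry(pitch) Rx(roll)).
In Python, from cell import telemetry, vision, ticket gives the robot as it stands. The module is installed in compiled form; this text tells all that it offers.
- The arm moves only by the tool move_arm, never from a script. Its argument "increments" is a list of rows, each a list of 2 entries, a list of its own where there are three numbers: the shift along the world's x, y, z in m, then the turn about the world's z in rad. In form: [[[tx, ty, tz], twist], ...]. A call has 1 to 8 rows; each row shifts and turns the commanded pose from where the row before left it; what a row does not reach is not made up. A row lasts 1/10 s, in which the tool goes at most 50 mm and 8.59 degrees, less where a joint would pass 70% of its speed; a pose out of reach is approached as far as the arm can. A call is refused whole if a number of a shift passes 0.05 or a number of a turn 0.15, either way. A call with a gripper value outside its range is refused whole. "jaw" is the finger opening in m, from 0 to 0.0951, set as the call begins (left out, the last holds). The fingers move at their own pace and stop on an object; "newtons" is the grip in N (left out, the last holds). Time passes only in rows, so rows that do not move let the fingers close. It gives the time, the measured TCP pose, the force and the opening at its end, in the units of the state.
- telemetry.state(): the state, without advancing time (a new reading comes with each control period).
- vision.capture(name): name is "side" or "top" or "wrist"; returns a dict with "image" (384x512x3 uint8, red, green, blue), "vertical_fov" (degrees; the focal length in pixels is half the picture's height over the tangent of half this angle, whatever the lens; pixels are square), "cx", "cy" (the principal point, pixels), "xyz" and "orientation" of the camera in the world. Camera axes: x right, y up, looking along -z (the intrinsics and any distortion apply to the point x, -y, -z); pixel columns grow to the right and rows downward; lengths in m; the calibration is good to about 2 mm. A picture is of the moment at which its call begins. There is no depth.
- ticket.close_job(): hands the job in, once; it reports no verdict.
Trained networks look in the newest picture that a camera, given by its name, has taken for a name from the list of things; names that differ only in an ending like _2 or _b are one class to them, and where a whole thing is asked for, a point or a joint stands for the part that bears it (a point fixed in the world has none). Each returns a list of dicts, best first, with "p" (0 to 1); they miss things now and then, are a little off and sometimes report something else, mostly with a low value. They report only what shows in the picture. A call takes as long as a camera call.
- vision.spot_in(camera, target): "xyz" ([x, y, z] in m, in world coordinates, good to about 4 mm: the middle of the surface that is visible of it).
- vision.cut_out(camera, target): "region" (384x512 bool, what is visible of it).
- vision.mark_of(camera, target): "xyz" ([x, y, z] in m, in world coordinates, good to about 4 mm: a listed point, or the origin of a listed thing).
The state is a dict: "t": time; "qpos": joint angles; "qd": joint speeds; "joint_efforts": joint torques, N m; "position": TCP position; "ee_rot": TCP orientation; "ft_force": force on the tool from outside, world axes, zero at the start; "moment": the same for the moment, N m; "width": finger opening in m.
Only numpy, scipy, OpenCV 4.12 (cv2) and the standard library are available. Lean on these libraries where they do the work, as an engineer would, in place of code of your own. Each camera call takes 0.05 s, during which the arm holds its last target.

## Task

Of the two green square tube adapters, take the one lying on the blue mat; one of its ends has a blind bore, the other is closed. Find the bored end by trying it on the level peg of the gauge stand, slip the bore well over the peg (more than half its depth) to check that it is clear, and take it off again; then finish while holding the adapter still in the gripper, standing upright with its bored end up, well clear above the worktop (centre higher than 12 cm), touching neither the gauge stand nor the centrifuge. You may set it down in between. Leave the other adapter on the grey mat, the petri dish, the green marker and the sample cup where they are.

Things in the scene. Friction and masses are not known exactly. Their poses are not given: they have to be found in the camera images.
- adapter_1_mid (a point): Centre of a green square bar with two black bands, 70 mm long (its x axis), 40 x 40 mm across, about 0.11 kg, lying on its side on one of the mats, z up at the start. One end has a central blind round hole, 20 mm wide, 42 mm deep; the other is closed. Which end (+x or -x) is not told, differs between the two adapters, and must be felt or seen. Which one is on the blue mat varies.
- adapter_2_mid (a point): The second adapter, the same in every outward way as the first: 70 x 40 x 40 mm, same blind bore of 20 mm width and 42 mm depth in one end that is not told. This point is its centre; its x axis runs along its length, its z axis points up at the start.
- adapter_1: The same first adapter, for contact and motion; origin at the centre of its underside as it lies at the start, axes as for its centre point. Plain plastic, does not slip at a grip of 30 to 40 N.
- adapter_2: The same second adapter; origin at the centre of its underside as it lies at the start.
- mat_blue: Blue mat, 110 x 110 x 3 mm, fixed on the worktop; origin at the centre of its underside (z = 0). The adapter to be handled lies on it.
- mat_grey: Grey mat, 110 x 110 x 3 mm, fixed on the worktop; origin at the centre of its underside. The adapter lying on it is to be left alone.
- peg_tip (a point): Tip of the gauge stand's level steel peg, on its axis, 85 mm above the worktop. The peg is 12 mm thick, tip rounded, its last 50 mm free of collar and post. It points along this frame's -x axis (roughly towards the robot), so an adapter is slipped on by moving along this +x axis.
- gauge_stand: Gauge stand, fixed: foot 75 x 70 x 10 mm, aluminium post 20 x 34 mm up to 100 mm height, carrying the peg. Origin on the worktop below the peg's root in the post's front face; the peg points along -x of its frame, the foot reaches 28 mm ahead of (-x) and 48 mm behind the origin.
- bench_centrifuge: The large centrifuge at the back right of the worktop, fixed, its front about x = 0.53, from y = 0.02 to y = -0.35, some 0.2 m high; origin under its middle.
- petri_1_mid (a point): Petri dish, 63 mm across, 14 mm high, a bystander; point at its centre.
- marker_green_mid (a point): Green marker pen, 13 x 125 x 13 mm, lying, a bystander; point at its centre.
- sample_cup_1_mid (a point): Sample cup with red lid, 51 mm across, 63 mm high, a bystander; point at its centre.

How it is judged:
On the way:
1. the bore of the adapter from the blue mat has been slipped at least 21 mm over the gauge peg ((((x of peg_tip in the frame of adapter_1_mid between -0.014 and 0.014 m and y of peg_tip in the frame of adapter_1_mid between -0.009 and 0.009 m and z of peg_tip in the frame of adapter_1_mid between -0.009 and 0.009 m) and distance of adapter_2_mid from where it was at the start of the episode below 0.02 m) or ((x of peg_tip in the frame of adapter_2_mid between -0.014 and 0.014 m and y of peg_tip in the frame of adapter_2_mid between -0.009 and 0.009 m and z of peg_tip in the frame of adapter_2_mid between -0.009 and 0.009 m) and distance of adapter_1_mid from where it was at the start of the episode below 0.02 m))), for 0.2 s.
At the end, for the whole second after the job is handed in: The blue mat's adapter is held in the fingers, bored end up, within 15 degrees of vertical, centre over 0.12 m high, slower than 0.03 m/s, touching neither gauge stand nor centrifuge; the other adapter is within 60 mm of the grey mat's centre and moved under 20 mm (((angle between adapter_1_mid's own x axis and vertical below 0.26 rad and height (world z) of adapter_1_mid above 0.12 m and contact force between the fingers and adapter_1 above 1 N and linear speed of adapter_1 below 0.03 m/s and contact force between adapter_1 and gauge_stand below 0.2 N and contact force between adapter_1 and bench_centrifuge below 0.2 N and horizontal distance between adapter_2_mid and mat_grey below 0.06 m and distance of adapter_2_mid from where it was at the start of the episode below 0.02 m) or (angle between adapter_2_mid's own x axis and vertical above 2.88159 rad and height (world z) of adapter_2_mid above 0.12 m and contact force between the fingers and adapter_2 above 1 N and linear speed of adapter_2 below 0.03 m/s and contact force between adapter_2 and gauge_stand below 0.2 N and contact force between adapter_2 and bench_centrifuge below 0.2 N and horizontal distance between adapter_1_mid and mat_grey below 0.06 m and distance of adapter_1_mid from where it was at the start of the episode below 0.02 m))); the arm keeps its last pose, push and grip.
It fails at once if the petri dish was moved by more than 30 mm (distance of petri_1_mid from where it was at the start of the episode above 0.03 m).
It fails at once if the green marker was moved by more than 30 mm (distance of marker_green_mid from where it was at the start of the episode above 0.03 m).
It fails at once if the sample cup was moved by more than 30 mm (distance of sample_cup_1_mid from where it was at the start of the episode above 0.03 m).
It also fails if it takes over 72 s, if anything falls off the work surface, if the arm or the gripper's body presses on something with over 40 N, if the wrist force passes 120 N, or if a joint passes its speed limit or range.

## Working session

There is one attempt and no reset: what is moved stays moved. The work goes in short steps, Python scripts to look and compute and a tool call to move; the robot and the scene stay as the last step left them, time stands still between calls to the robot, and variables do not carry over. Pictures are saved under pics/ and viewed, and the job is handed in when it is done.

Besides the shell and the picture viewer there is one more tool, called after "Emit:" as name([rows], argument=value, ...), one row to a line, values as JSON. move_arm: Moves the arm, as the interface text tells. Its arguments: {"type":"object","properties":{"increments":{"type":"array","items":{"type":"array"}},"jaw":{"type":"number"},"newtons":{"type":"number"}},"required":["increments"]}

```bash
mkdir -p pics && cat > h.py <<'E'
import numpy as np, cv2
from cell import telemetry, vision, ticket
def snap(c,n):
    d=vision.capture(c); cv2.imwrite(f'pics/{n}.png',d['image'][:,:,::-1]); return d
E
python3 - <<'E'
from h import *
s=telemetry.state(); print(s)
for c in ['top','side','wrist']:
    d=snap(c,c+'0'); print(c,{k:v for k,v in d.items() if k!='image'})
for c in ['top','side']:
    for n in ['adapter_1_mid','mat_blue','mat_grey','peg_tip','gauge_stand','petri_1_mid','marker_green_mid','sample_cup_1_mid']:
        print(c,n,[(np.round(r['xyz'],4).tolist(),round(r['p'],2)) for r in vision.mark_of(c,n)][:3])
print(telemetry.state()['t'])
E
```

```text
{'t': 0.0, 'qpos': array([ 1.16739952e+00,  4.91577547e-01,  1.55945657e+00, -4.99064712e-05,
        1.09170797e+00, -1.05626776e-01]), 'qd': array([ 0.00108238, -0.00145868,  0.00055688,  0.00033581, -0.00225113,
       -0.00095895]), 'joint_efforts': array([-1.75575573e-03, -6.12655735e+01, -2.58175617e+01,  6.91220351e-02,
        4.82978951e-02, -8.04868773e-05]), 'position': array([0.18326305, 0.59723055, 0.18474815]), 'ee_rot': array([-3.14044495e+00, -7.71711924e-05,  2.84384561e+00]), 'ft_force': array([ 0.26130029,  0.5850707 , -0.3408458 ]), 'moment': array([-0.02430745, -0.02801662,  0.00913889]), 'width': 0.09495269967002248}
top {'vertical_fov': 44.777536318059944, 'cx': 253.5720080656917, 'cy': 195.75517835719185, 'xyz': array([ 0.39560414, -0.04894463,  1.37729068]), 'orientation': array([ 0.10695757,  0.01731914, -1.59611121])}
side {'vertical_fov': 56.51659790086204, 'cx': 256.23238986815613, 'cy': 198.4023165784385, 'xyz': array([ 0.2235162 , -0.80793874,  0.81613798]), 'orientation': array([ 0.83035483,  0.02285793, -0.39578511])}
wrist {'vertical_fov': 68.5878379
[... 449 characters left out ...]
], 0.56)]
top petri_1_mid [([0.3685, 0.2547, 0.0055], 0.87)]
top marker_green_mid [([0.3845, 0.0658, 0.0075], 0.66), ([0.6728, 0.1542, 0.0317], 0.66), ([0.408, -0.2833, 0.0238], 0.34)]
top sample_cup_1_mid [([0.6749, 0.1543, 0.0277], 0.7)]
side adapter_1_mid [([0.4289, -0.0792, 0.0259], 0.8)]
side mat_blue [([0.3941, -0.2769, -0.0008], 0.7)]
side mat_grey [([0.431, -0.0709, -0.0027], 0.97), ([0.3915, -0.275, -0.0012], 0.42)]
side peg_tip [([0.473, 0.1964, 0.0819], 0.61)]
side gauge_stand [([0.5189, 0.1841, 0.0006], 0.55)]
side petri_1_mid [([0.3698, 0.2592, 0.0113], 0.54)]
side marker_green_mid []
side sample_cup_1_mid [([0.3852, 0.0665, 0.0083], 0.72), ([0.6744, 0.1507, 0.0327], 0.53)]
0.95
```

View pics/top0.png

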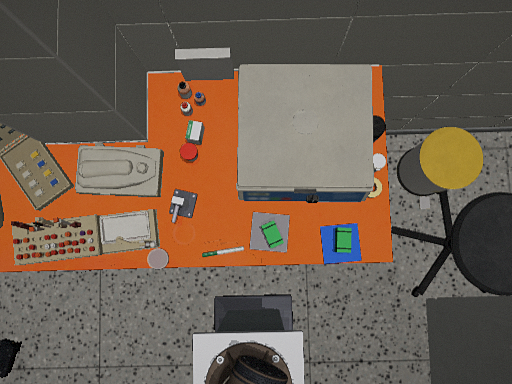

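View pics/side0.png

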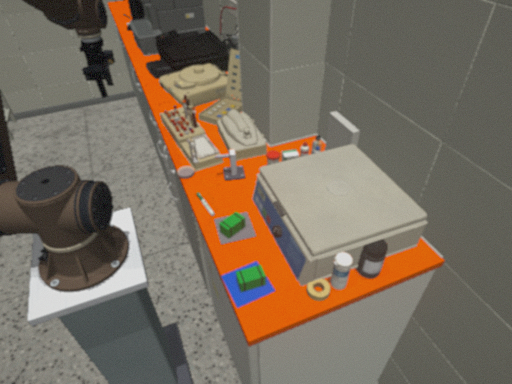

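View pics/wrist0.png

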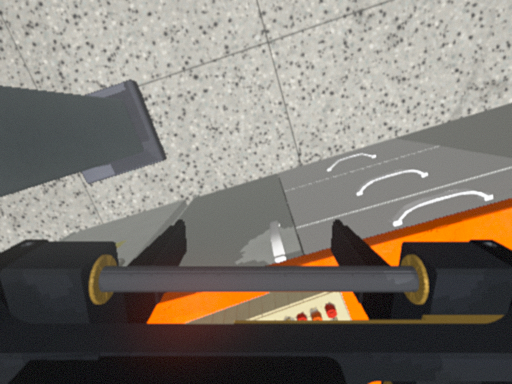

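Top view: blue mat at (341,243) with its green adapter at (344,239), the grey mat's adapter at (272,233), the gauge stand at (182,205) with its peg towards the robot, the petri dish at (157,258), and the marker at (223,251). Next I'll measure these precisely.

```bash
cat >> h.py <<'E'
from scipy.spatial.transform import Rotation as R
def ray(d,u,v):
    f=192/np.tan(np.radians(d['vertical_fov'])/2)
    c=np.array([(u-d['cx'])/f,-(v-d['cy'])/f,-1.0])
    Rm=R.from_euler('xyz',d['orientation']).as_matrix()
    return np.array(d['xyz']),Rm@c
def onz(d,u,v,z):
    o,r=ray(d,u,v); return o+r*(z-o[2])/r[2]
def proj(d,p):
    f=192/np.tan(np.radians(d['vertical_fov'])/2)
    Rm=R.from_euler('xyz',d['orientation']).as_matrix()
    c=Rm.T@(np.array(p)-d['xyz']); return d['cx']+f*c[0]/-c[2], d['cy']-f*c[1]/-c[2]
E
python3 - <<'E'
from h import *
from h import *
d=snap('top','top1'); im=d['image']; e=snap('side','side1')
cv2.imwrite('pics/topz.png',cv2.resize(im[180:280,140:380],(720,300),interpolation=cv2.INTER_CUBIC)[:,:,::-1])
cv2.imwrite('pics/sidez.png',cv2.resize(e['image'][140:310,170:300],(520,680)[:2],interpolation=cv2.INTER_CUBIC)[:520,:,::-1])
for c in ['top','side']:
    for n in ['adapter_1_mid','peg_tip','gauge_stand']:
        for f in (vision.mark_of,vision.spot_in):
            print(c,n,f.__name__,[(np.round(r['xyz'],4).tolist(),round(r['p'],2)) for r in f(c,n)][:3])
E
```

```text
top adapter_1_mid call [([0.4292, -0.0816, 0.0212], 0.79)]
top adapter_1_mid call [([0.4292, -0.0833, 0.0424], 0.8), ([0.5198, 0.1733, 0.0081], 0.67)]
top peg_tip call [([0.4649, 0.195, 0.0833], 0.58)]
top peg_tip call [([0.521, 0.1734, 0.0082], 0.67), ([0.412, -0.2766, 0.0406], 0.61)]
top gauge_stand call [([0.5161, 0.1852, 0.0024], 0.86)]
top gauge_stand call [([0.5204, 0.1778, 0.0163], 0.87), ([0.3935, -0.2661, -0.0006], 0.73), ([0.6706, 0.1526, 0.0616], 0.16)]
side adapter_1_mid call [([0.4305, -0.0801, 0.0263], 0.59)]
side adapter_1_mid call [([0.4311, -0.0913, 0.044], 0.62)]
side peg_tip call [([0.4739, 0.1953, 0.0839], 0.93)]
side peg_tip call [([0.5282, 0.1676, 0.0075], 0.78)]
side gauge_stand call [([0.5183, 0.1838, 0.0037], 0.94)]
side gauge_stand call [([0.5232, 0.1685, 0.014], 0.86), ([0.4072, -0.2936, 0.0438], 0.27)]
```

View pics/topz.png

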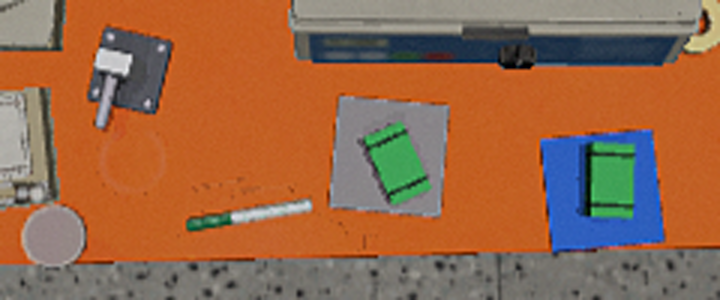

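View pics/sidez.png

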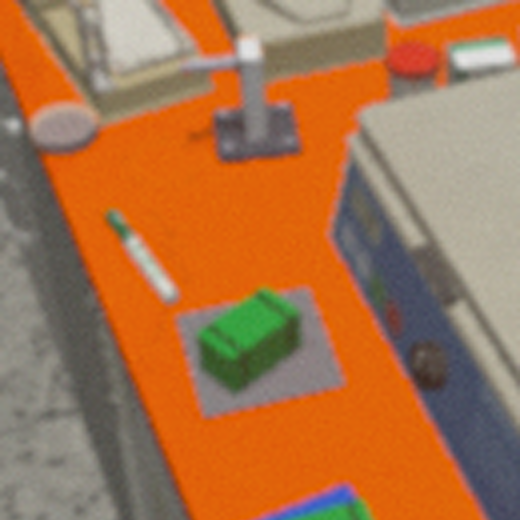

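```bash
python3 - <<'E'
from h import *
d=vision.capture('top'); im=d['image']
# top face: bright green (+ black bands), use rectified view at z=0.043
hsv=cv2.cvtColor(im,cv2.COLOR_RGB2HSV)
m=(cv2.inRange(hsv,(45,80,100),(80,255,255))).astype(np.uint8)
m=cv2.morphologyEx(m,cv2.MORPH_CLOSE,np.ones((5,5),np.uint8))
n,lab,st,c=cv2.connectedComponentsWithStats(m)
for i in range(1,n):
    if st[i,4]<100: continue
    ys,xs=np.where(lab==i)
    P=np.array([onz(d,x,y,0.043)[:2] for x,y in zip(xs,ys)],np.float32)
    r=cv2.minAreaRect(P*1000); print(st[i],r,P.mean(0))
# peg: corners in zoom: peg root / tip
for (u,v) in [(102/3+140,126/3+180),(108/3+140,78/3+180)]:
    print(onz(d,u,v,0.091))
# post top corners
hs=[(95,70),(128,75),(133,54),(100,48)]
for u,v in hs: print('post',onz(d,u/3+140,v/3+180,0.1))
for u,v in [(90,100),(158,114),(172,41),(107,27)]: print('foot',onz(d,u/3+140,v/3+180,0.01))
cv2.imwrite('pics/stand.png',cv2.resize(im[180:230,160:210],(600,600),interpolation=cv2.INTER_CUBIC)[:,:,::-1])
cv2.imwrite('pics/ad.png',cv2.resize(im[215:270,315:370],(600,600),interpolation=cv2.INTER_CUBIC)[:,:,::-1])
E
```

```text
[261 221  23  27 346] ((428.3244323730469, -79.0625), (69.83204650878906, 40.2222785949707), 22.439666748046875) [ 0.42818305 -0.07923137]
[337 228  14  25 336] ((406.5887451171875, -281.6822814941406), (36.901329040527344, 67.88749694824219), 87.28878021240234) [ 0.40733275 -0.28187415]
[0.46720677 0.19185204 0.091     ]
[0.51149541 0.18596895 0.091     ]
post [0.51839263 0.19626323 0.1       ]
post [0.51295832 0.16586797 0.1       ]
post [0.53224295 0.16107754 0.1       ]
post [0.53862801 0.19150986 0.1       ]
foot [0.49757247 0.21866091 0.01      ]
foot [0.48204097 0.1518541  0.01      ]
foot [0.55371473 0.13720275 0.01      ]
foot [0.56938782 0.20137352 0.01      ]
```

View pics/stand.png

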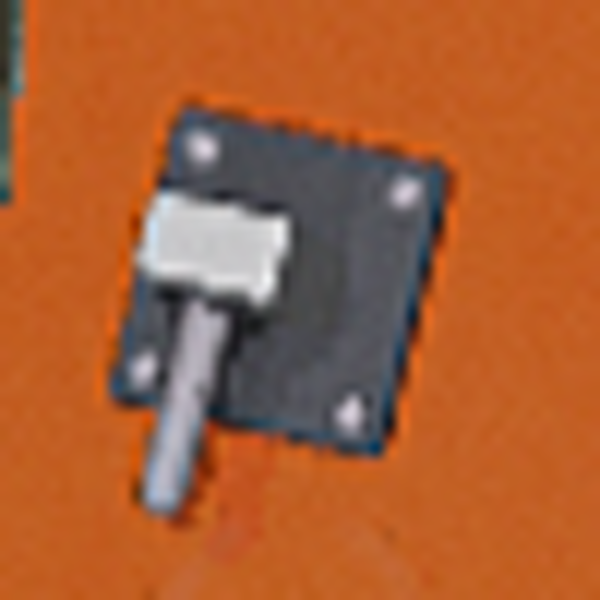

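View pics/ad.png

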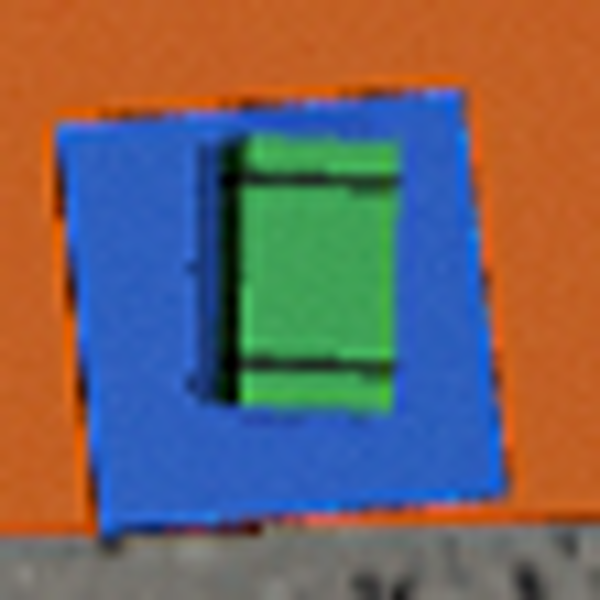

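```bash
python3 - <<'E'
from h import *
e=vision.capture('side')
cv2.imwrite('pics/sb.png',cv2.resize(e['image'][250:310,215:285],(700,600),interpolation=cv2.INTER_CUBIC)[:,:,::-1])
E
```

```text
(no output)
```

View pics/sb.png

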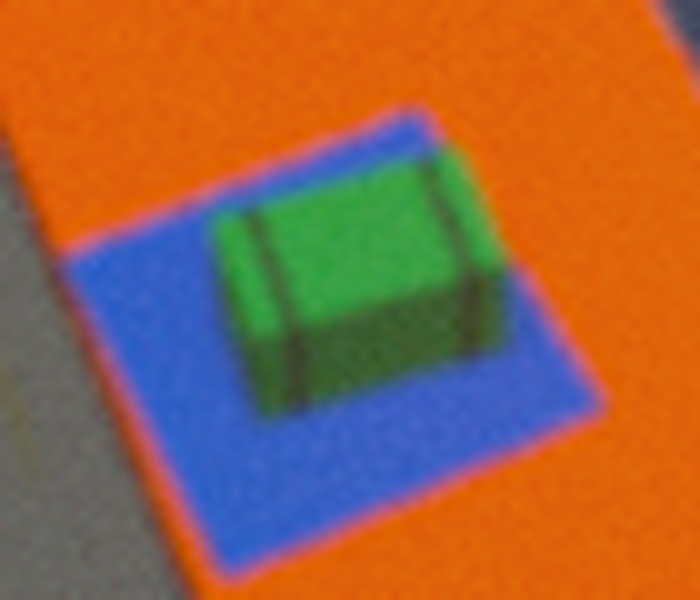

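Emit:
move_arm([
  [[0.04,-0.05,0.03],0.14],
  [[0.05,-0.05,0],0.14],
  [[0.05,-0.05,0],0],
  [[0.05,-0.05,0],0],
  [[0.02,-0.05,0],0],
  [[0,-0.05,0],0],
  [[0,-0.05,0],0],
  [[0,-0.05,0],0],
], jaw=0.0951, newtons=30)

```text
t: 2.55
position: [0.3357, 0.2582, 0.2066]
ee_rot: [3.141, 0.0, 3.123]
ft_force: [1.1, -0.4, -0.3]
width: 0.095
```

Side view: the blue mat's adapter lies with its length along world x. Its −x end face is too oblique to show a bore. I'll move over it.

Emit:
move_arm([
  [[0.01,-0.049,0],-0.028],
  [[0.01,-0.049,0],0],
  [[0.01,-0.049,0],0],
  [[0.01,-0.049,0],0],
  [[0.01,-0.049,0],0],
  [[0.01,-0.049,0],0],
  [[0.01,-0.049,0],0],
  [[0,-0.049,0],0],
])

```text
t: 3.35
position: [0.4065, -0.1344, 0.2068]
ee_rot: [-3.141, 0.001, 3.094]
ft_force: [0.5, 1.0, 0.4]
width: 0.0951
```

Emit:
move_arm([
  [[0,-0.049,0],0],
  [[0,-0.049,0],0],
  [[0,-0.049,0],0],
  [[0,0,0],0],
])

```text
t: 3.75
position: [0.4058, -0.2838, 0.2063]
ee_rot: [-3.14, 0.001, 3.09]
ft_force: [-0.7, 1.1, -0.1]
width: 0.095
```

```bash
python3 - <<'E'
from h import *
s=telemetry.state(); print(s['t'],s['position'],s['ee_rot'],s['qpos'])
d=snap('wrist','w1'); print(proj(d,[0.407,-0.282,0.043]))
print([(r['xyz'],r['p']) for r in vision.mark_of('wrist','adapter_1_mid')])
E
```

```text
3.75 [ 0.40583671 -0.28378722  0.20630672] [-3.14046255e+00  5.54588597e-04  3.09033911e+00] [-7.43384735e-01  2.82464692e-01  1.84201278e+00 -6.07211691e-04
  1.01596709e+00 -2.26260762e+00]
(np.float64(259.85840302717014), np.float64(176.1074303665136))
[([0.4362, -0.0773, 0.0239], 0.75)]
```

View pics/w1.png

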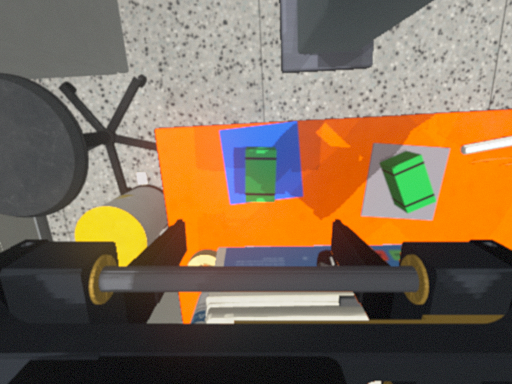

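The wrist view shows the adapter centred at about (261,176), and the projected estimate is (260,176), so they agree. I'll go down and grip.

Emit:
move_arm([
  [[0.001,0.002,-0.05],0],
  [[0,0,-0.05],0],
  [[0,0,-0.05],0],
  [[0,0,-0.03],0],
  [[0,0,-0.014],0],
  [[0,0,0],0],
])

```text
t: 4.45
position: [0.4064, -0.2749, 0.0113]
ee_rot: [3.139, -0.003, 3.096]
ft_force: [-0.6, 0.3, 1.0]
width: 0.095
```

Emit:
move_arm([
  [[0,0,0],0],
  [[0,0,0],0],
  [[0,0,0],0],
  [[0,0,0],0],
  [[0,0,0],0],
  [[0,0,0],0],
], jaw=0.03, newtons=30)

```text
t: 5.05
position: [0.407, -0.277, 0.0129]
ee_rot: [-3.141, 0.0, 3.094]
ft_force: [-0.5, 0.4, -0.4]
width: 0.0522
```

Emit:
move_arm([
  [[0,0,0],0],
  [[0,0,0],0],
  [[0,0,0],0],
  [[0,0,0],0],
])

```text
t: 5.45
position: [0.4071, -0.2771, 0.0127]
ee_rot: [-3.141, 0.0, 3.095]
ft_force: [0.5, -2.1, 1.6]
width: 0.0387
```

Emit:
move_arm([
  [[0,0,0.04],0],
  [[0,0,0.05],0],
  [[0,0,0.05],0],
  [[0,0,0.05],0],
  [[0,0,0.01],0],
  [[0,0,0],0],
])

```text
t: 6.05
position: [0.4072, -0.277, 0.2138]
ee_rot: [-3.14, 0.002, 3.095]
ft_force: [-0.3, -0.7, -1.6]
width: 0.0388
```

Emit:
move_arm([
  [[0,0,0],-0.145],
  [[0,0,0],-0.145],
  [[0,0,0],-0.145],
  [[0,0,0],-0.145],
  [[0,0,0],-0.145],
  [[0,0,0],-0.145],
  [[0,0,0],-0.145],
  [[0,0,0],-0.145],
])

```text
t: 6.85
position: [0.4062, -0.2762, 0.2101]
ee_rot: [-3.14, -0.004, 1.928]
ft_force: [-0.3, -0.2, -0.6]
width: 0.0385
```

Emit:
move_arm([
  [[0,0,0],-0.145],
  [[0,0,0],-0.145],
  [[0,0,0],-0.145],
  [[0,0,0],-0.145],
  [[0,0,0],0],
])

```text
t: 7.35
position: [0.4063, -0.2763, 0.2104]
ee_rot: [-3.138, -0.002, 1.352]
ft_force: [0.6, 0.2, -1.7]
width: 0.0389
```

```bash
python3 - <<'E'
from h import *
s=telemetry.state(); print(s['t'],s['position'],s['ee_rot'],s['qpos'])
d=vision.capture('side'); u,v=proj(d,[0.407,-0.28,0.235]);print(u,v)
u,v=int(u),int(v)
cv2.imwrite('pics/sc.png',cv2.resize(d['image'][v-50:v+50,u-60:u+60],(720,600),interpolation=cv2.INTER_CUBIC)[:,:,::-1])
E
```

```text
7.35 [ 0.40630797 -0.27631382  0.21042347] [-3.13830172e+00 -1.95987944e-03  1.35228901e+00] [-7.31796888e-01  2.74368282e-01  1.84154525e+00  1.06542691e-04
  1.02950835e+00 -5.13347867e-01]
246.92913300548324 221.98650516773498
```

View pics/sc.png

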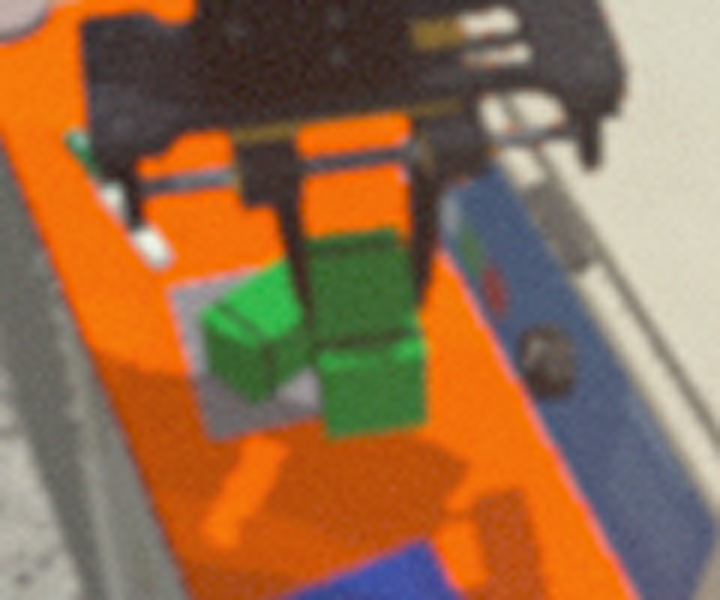

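The visible end (originally +x) is plain green at about (372,385) in the zoom. So the bored end should be the other one, which points along the tool's +x. I'll carry it to the peg with that end facing the peg.

Emit:
move_arm([
  [[0,0.044,0],-0.1425],
  [[0,0.044,0],-0.1425],
  [[0,0.044,0],-0.1425],
  [[0,0.044,0],-0.1425],
  [[0,0.044,0],-0.1425],
  [[0,0.044,0],-0.1425],
  [[0,0.044,0],-0.1425],
  [[0,0.044,0],-0.1425],
])

```text
t: 8.2
position: [0.4075, 0.0519, 0.2119]
ee_rot: [-3.141, 0.001, 0.295]
ft_force: [0.1, 0.4, -1.4]
width: 0.0386
```

Emit:
move_arm([
  [[-0.004,0.044,0],-0.1425],
  [[-0.004,0.044,0],-0.1425],
  [[-0.004,0.044,0],-0.1425],
  [[0,0,0],0],
  [[0,0,0],0],
])

```text
t: 8.7
position: [0.3977, 0.1673, 0.2118]
ee_rot: [3.141, 0.002, -0.075]
ft_force: [-0.2, 0.1, -1.5]
width: 0.0384
```

```bash
python3 - <<'E'
from h import *
s=telemetry.state(); print(s['t'],s['position'],s['ee_rot'],s['qpos'])
d=snap('wrist','w2'); print(proj(d,[0.467,0.194,0.085]),proj(d,[0.517,0.184,0.085]))
d=vision.capture('top')
cv2.imwrite('pics/st2.png',cv2.resize(d['image'][180:240,150:210],(600,600),interpolation=cv2.INTER_CUBIC)[:,:,::-1])
e=vision.capture('side'); u,v=map(int,proj(e,[0.48,0.19,0.06]))
print(u,v)
cv2.imwrite('pics/sd2.png',cv2.resize(e['image'][v-30:v+30,u-40:u+40],(800,600),interpolation=cv2.INTER_CUBIC)[:,:,::-1])
E
```

```text
8.7 [0.39770604 0.16728762 0.21178887] [ 3.14076775e+00  1.59372254e-03 -7.52691637e-02] [ 2.45024686e-01  1.82318407e-01  1.96701269e+00 -3.35441186e-04
  9.94033968e-01  1.89127269e+00]
(np.float64(229.78155000763044), np.float64(122.72367403027219)) (np.float64(234.29408256943694), np.float64(73.95682981399193))
219 162
```

View pics/w2.png

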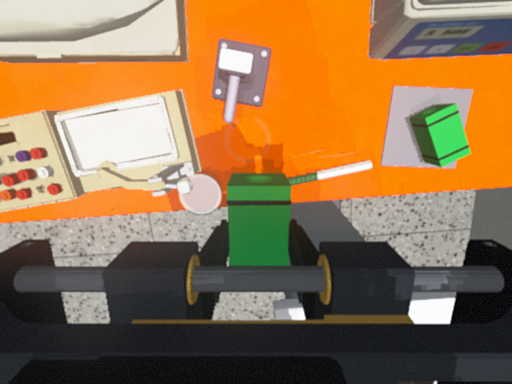

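View pics/st2.png

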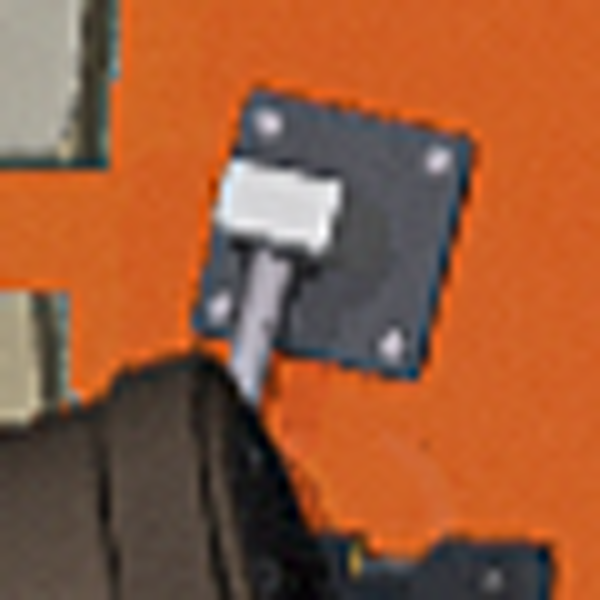

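View pics/sd2.png

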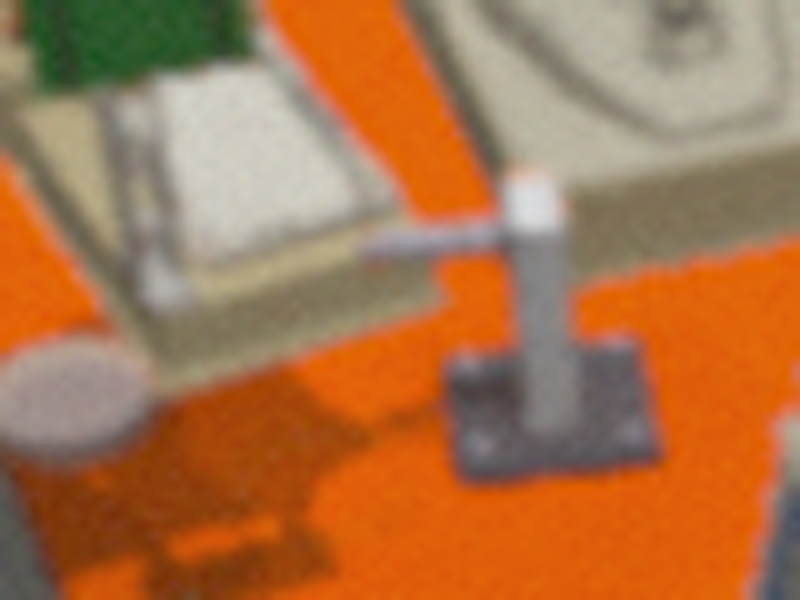

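The wrist view shows the dark rim of the bore at (265,180), on the held adapter's peg-facing end. The peg tip is at about (229,121), against a projected (230,123). I'll refine the peg axis from all three cameras.

```bash
python3 - <<'E'
from h import *
w=vision.capture('wrist')
cv2.imwrite('pics/w3.png',cv2.resize(w['image'][30:150,190:310],(600,600),interpolation=cv2.INTER_CUBIC)[:,:,::-1])
d=vision.capture('top');e=vision.capture('side')
print('top tip',onz(d,163/12+160,505/12+180,0.083),'mid',onz(d,196/12+160,360/12+180,0.085),'root',onz(d,207/12+160,300/12+180,0.085))
print('side tip',onz(e,179+36.8,132+24.4,0.085),onz(e,179+50,132+23.6,0.085))
E
```

```text
top tip [0.46745056 0.19451482 0.083     ] mid [0.50082   0.1862168 0.085    ] root [0.51474314 0.18354556 0.085     ]
side tip [0.47139862 0.19566145 0.085     ] [0.51517088 0.18095248 0.085     ]
```

View pics/w3.png

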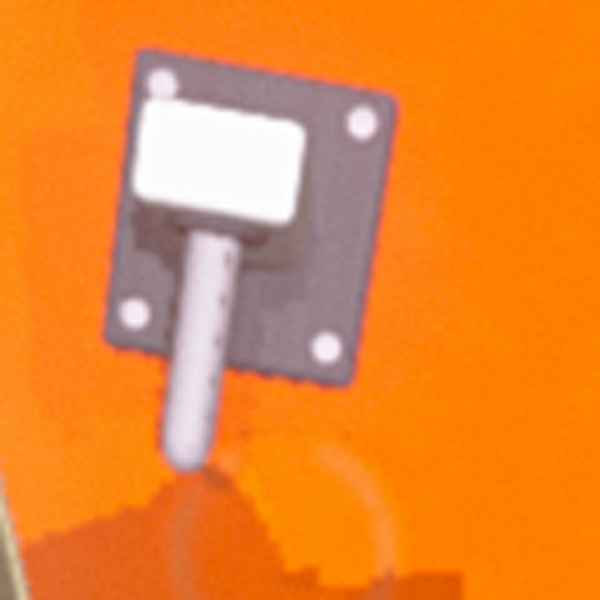

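```bash
python3 - <<'E'
from h import *
w=vision.capture('wrist')
for u,v in [(187,465),(200,360),(213,240)]: print(onz(w,u/5+190,v/5+30,0.085))
a,b=[onz(w,u/5+190,v/5+30,0.085) for u,v in [(187,465),(213,240)]]
print(np.arctan2(*(b-a)[1::-1]))
s=telemetry.state();print(s['position'],s['ee_rot'])
E
```

```text
[0.46808586 0.19504949 0.085     ]
[0.49013988 0.18968204 0.085     ]
[0.5143677  0.18419224 0.085     ]
-0.230423173551976
[0.39849223 0.16614    0.21264156] [ 3.14147213e+00  1.77516719e-05 -8.31096582e-02]
```

Emit:
move_arm([
  [[-0.003,0.02,0],-0.05],
  [[0,0.0255,0],-0.05],
  [[0,0,-0.03],-0.042],
  [[0,0,-0.04],0],
  [[0,0,-0.04],0],
  [[0,0,-0.028],0],
  [[0,0,0],0],
  [[0,0,0],0],
])

```text
t: 9.85
position: [0.3957, 0.2122, 0.0751]
ee_rot: [3.141, 0.0, -0.225]
ft_force: [0.2, 0.7, -0.1]
width: 0.0385
```

```bash
python3 - <<'E'
from h import *
s=telemetry.state(); print(s['t'],s['position'],s['ee_rot'],s['ft_force'],s['moment'])
d=snap('wrist','w4')
y=s['ee_rot'][2];print('fwd',np.cos(y),np.sin(y))
p=s['position']; t=np.array([0.468,0.195]); a=np.array([np.cos(-.225),np.sin(-.225)]); n=np.array([-a[1],a[0]])
print('along',a@(t-p[:2]),'lat',n@(t-p[:2]))
cv2.imwrite('pics/w4z.png',cv2.resize(d['image'][60:210,170:350],(720,600),interpolation=cv2.INTER_CUBIC)[:,:,::-1])
E
```

```text
9.85 [0.39569928 0.21219824 0.07514591] [ 3.14128860e+00  3.39234324e-04 -2.24803148e-01] [ 0.18026477  0.6859998  -0.08456696] [-0.02969688  0.18288523  0.01662586]
fwd 0.9748380070410992 -0.2229144679650421
along 0.07431535444655027 lat -0.0006339939711475295
```

View pics/w4z.png

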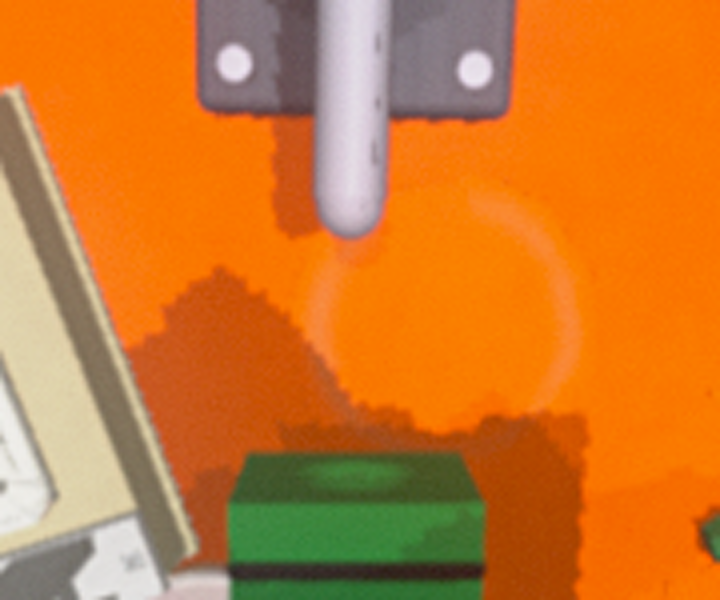

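The bore shows at (355,475) in the zoom, in line with the peg axis at x≈351. I'll slide it on and watch the force.

Emit:
move_arm([
  [[0.017,-0.0043,0],0],
  [[0.017,-0.0043,0],0],
  [[0.005,-0.0011,0],0],
  [[0.005,-0.0011,0],0],
  [[0,0,0],0],
])

```text
t: 10.4
position: [0.4396, 0.2016, 0.0753]
ee_rot: [-3.141, -0.001, -0.225]
ft_force: [0.1, -0.0, -0.7]
width: 0.0384
```

Emit:
move_arm([
  [[0.005,-0.0011,0],0],
  [[0.005,-0.0011,0],0],
  [[0,0,0],0],
])

```text
t: 10.7
position: [0.4499, 0.1994, 0.0747]
ee_rot: [-3.141, -0.0, -0.225]
ft_force: [-1.4, 0.4, -0.3]
width: 0.0388
```

Emit:
move_arm([
  [[0.005,-0.0011,0],0],
  [[0.005,-0.0011,0],0],
  [[0.005,-0.0011,0],0],
  [[0,0,0],0],
  [[0,0,0],0],
  [[0,0,0],0],
  [[0,0,0],0],
  [[0,0,0],0],
])

```text
t: 11.5
position: [0.4642, 0.1961, 0.0747]
ee_rot: [3.141, 0.0, -0.224]
ft_force: [-0.1, 0.5, -0.4]
width: 0.0387
```

```bash
python3 - <<'E'
from h import *
s=telemetry.state(); print(s['t'],s['position'],s['ee_rot'],s['ft_force'],s['moment'])
d=snap('wrist','w5')
cv2.imwrite('pics/w5z.png',cv2.resize(d['image'][60:240,150:370],(733,600),interpolation=cv2.INTER_CUBIC)[:,:,::-1])
E
```

```text
11.5 [0.4642037  0.19611593 0.07467934] [ 3.14149246e+00  4.17121732e-05 -2.24481602e-01] [-0.1480552   0.49716233 -0.3610383 ] [-0.05273788  0.1859131  -0.01689884]
```

View pics/w5z.png

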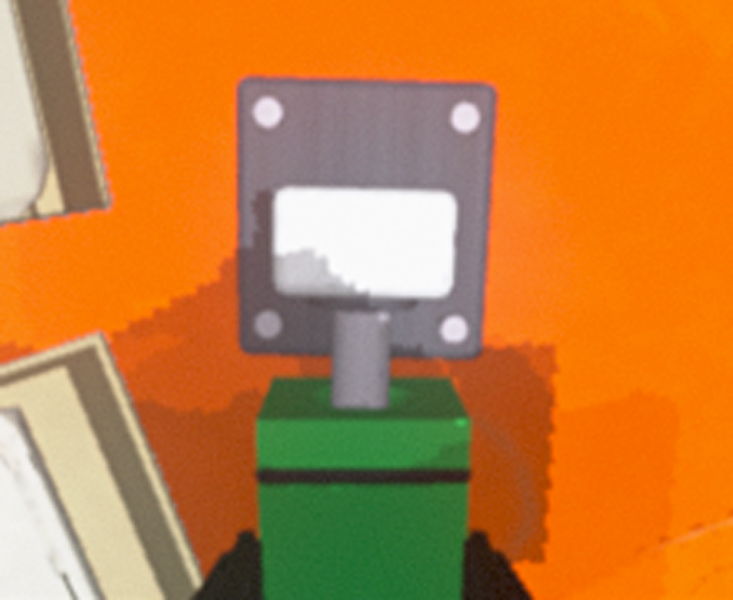

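The peg sits inside the bore, about 31 mm in, with no reaction force, and it was held there over 0.5 s. Now I'll take it off.

Emit:
move_arm([
  [[-0.01,0.0022,0],0],
  [[-0.015,0.0034,0],0],
  [[-0.015,0.0034,0],0],
  [[-0.02,0.0045,0],0],
  [[-0.005,0.0011,0],0],
  [[0,0,0.05],0],
  [[0,0,0.05],0],
  [[0,0,0.03],0],
])

```text
t: 12.35
position: [0.3996, 0.2111, 0.208]
ee_rot: [-3.14, -0.003, -0.224]
ft_force: [-0.0, 0.0, -1.4]
width: 0.0387
```

Emit:
move_arm([
  [[0.007,-0.019,0],0.143],
  [[0.007,-0.019,0],0.143],
  [[0.007,-0.019,0],0.143],
  [[0.007,-0.019,0],0.143],
  [[0.007,-0.019,0],0.143],
  [[0.007,-0.019,0],0.143],
  [[0.007,-0.019,0],0.143],
  [[0.003,-0.019,0],0.143],
])

```text
t: 13.15
position: [0.4516, 0.058, 0.2047]
ee_rot: [3.141, -0.0, 0.926]
ft_force: [0.6, 0.0, -0.9]
width: 0.0384
```

Emit:
move_arm([
  [[0,0,0],0.143],
  [[0,0,0],0.143],
  [[0,0,0],0.143],
  [[0,0,0],0.143],
  [[0,0,0],0.143],
  [[0,0,0],0.143],
  [[0,0,0],0.143],
  [[0,0,0],0.143],
])

```text
t: 13.95
position: [0.4511, 0.0588, 0.2047]
ee_rot: [3.141, 0.0, 2.07]
ft_force: [-0.4, -0.1, -1.5]
width: 0.0383
```

Emit:
move_arm([
  [[0,0,0],0.143],
  [[0,0,0],0.143],
  [[0,0,0],0.143],
  [[0,0,0],0.143],
  [[0,0,0],0.143],
  [[0,0,0],0.143],
  [[0,0,0],0],
  [[0,0,0],0],
])

```text
t: 14.75
position: [0.4512, 0.0588, 0.2047]
ee_rot: [3.141, 0.0, 2.917]
ft_force: [-0.1, -0.1, -1.0]
width: 0.0382
```

Emit:
move_arm([
  [[0,0,-0.05],0],
  [[0,0,-0.05],0],
  [[0,0,-0.05],0],
  [[0,0,-0.035],0],
  [[0,0,-0.008],0],
  [[0,0,-0.001],0],
  [[0,0,0],0],
])

```text
t: 15.45
position: [0.4519, 0.0587, 0.0115]
ee_rot: [3.141, 0.001, 2.92]
ft_force: [0.3, 0.3, -1.0]
width: 0.0389
```

Emit:
move_arm([
  [[0,0,0],0],
  [[0,0,0],0],
  [[0,0,0],0],
], jaw=0.056)

```text
t: 15.75
position: [0.4517, 0.0587, 0.0114]
ee_rot: [3.141, 0.001, 2.921]
ft_force: [0.3, -0.6, -0.2]
width: 0.0547
```

```bash
python3 - <<'E'
from h import *
s=telemetry.state(); print(s['t'],s['position'],s['ee_rot'],s['ft_force'],s['width'])
d=snap('wrist','w6')
d=vision.capture('side'); u,v=map(int,proj(d,[0.45,0.06,0.02]))
cv2.imwrite('pics/s6.png',cv2.resize(d['image'][v-50:v+50,u-60:u+60],(720,600),interpolation=cv2.INTER_CUBIC)[:,:,::-1])
E
```

```text
15.75 [0.45174527 0.05872653 0.01137632] [3.14118614e+00 1.47610307e-03 2.92117620e+00] [ 0.33692681 -0.63612217 -0.15756765] 0.054666779415167024
```

View pics/w6.png

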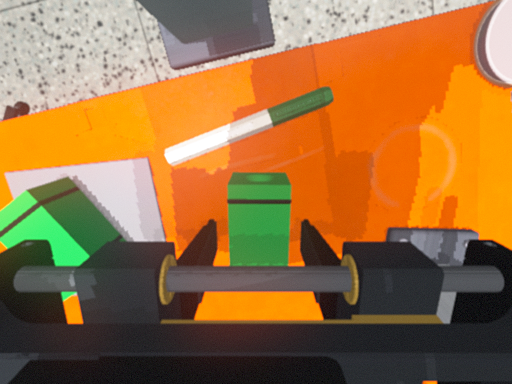

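View pics/s6.png

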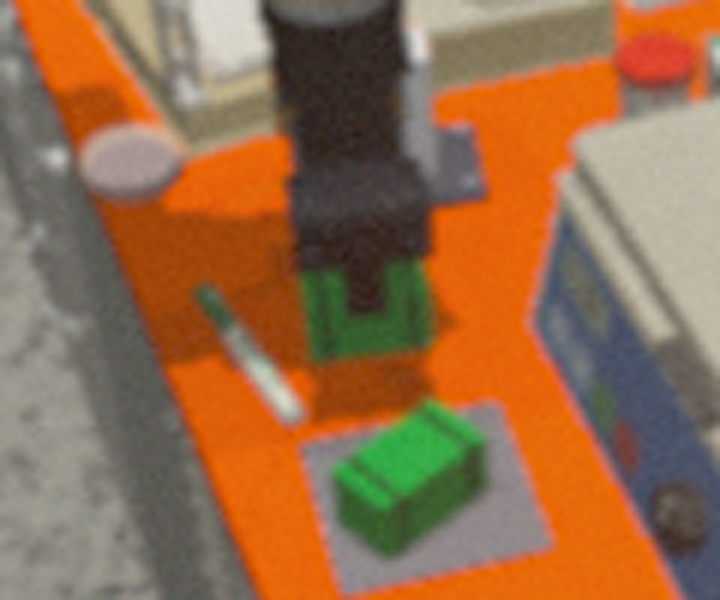

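Released. The wrist view shows the bored end at (260,177) facing the robot, and the marker, grey-mat adapter and petri dish are untouched. I'll regrip near the bored end.

Emit:
move_arm([
  [[-0.0112,0.0025,-0.003],0],
  [[-0.0112,0.0025,-0.004],0],
  [[0,0,0],0],
  [[0,0,0],0],
])

```text
t: 16.25
position: [0.4286, 0.0638, 0.0035]
ee_rot: [-3.142, -0.001, 2.922]
ft_force: [1.0, 0.5, 0.3]
width: 0.0558
```

Emit:
move_arm([
  [[0,0,0],0],
  [[0,0,0],0],
  [[0,0,0],0],
  [[0,0,0],0],
  [[0,0,0],0],
  [[0,0,0],0],
], jaw=0.03, newtons=20)

```text
t: 16.85
position: [0.4291, 0.0636, 0.0037]
ee_rot: [3.141, 0.0, 2.921]
ft_force: [1.3, -0.5, 0.3]
width: 0.0402
```

Emit:
move_arm([
  [[0,0,0.035],0],
  [[0,0.03,0],0],
  [[0,0.03,0],0],
  [[0,0.03,0],0],
  [[0,0.03,0],0],
  [[0,0.0204,0],0],
  [[0,0,0],0],
  [[0,0,0],0],
])

```text
t: 17.65
position: [0.4285, 0.204, 0.0385]
ee_rot: [-3.141, -0.001, 2.923]
ft_force: [0.7, -0.8, -1.6]
width: 0.0395
```

```bash
python3 - <<'E'
from h import *
s=telemetry.state(); print(s['t'],s['position'],s['ee_rot'],s['ft_force'],s['width'])
d=vision.capture('side'); u,v=map(int,proj(d,[0.45,0.19,0.07]))
cv2.imwrite('pics/s7.png',cv2.resize(d['image'][v-40:v+40,u-48:u+48],(720,600),interpolation=cv2.INTER_CUBIC)[:,:,::-1])
E
```

```text
17.65 [0.4284807  0.20400992 0.03848497] [-3.14125227e+00 -5.87142569e-04  2.92258262e+00] [ 0.68874248 -0.79804601 -1.55262208] 0.039457026423922806
```

View pics/s7.png

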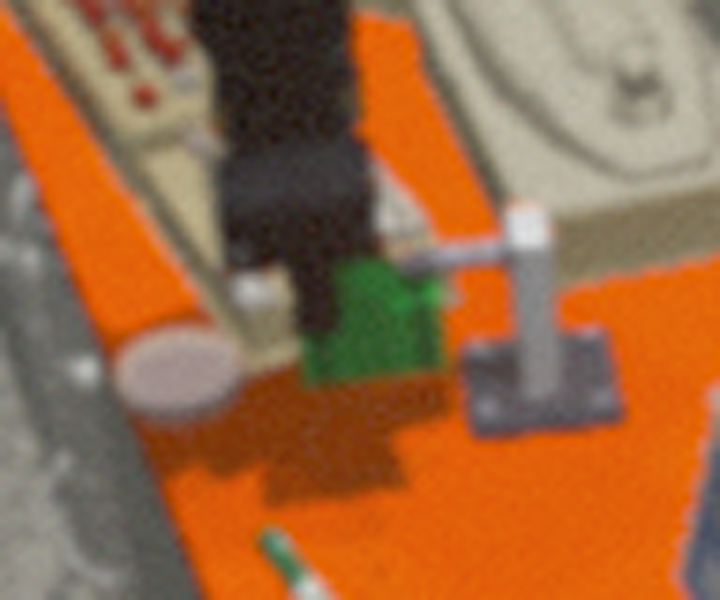

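The closed end sits just under the peg tip. I'll lower the grip and rise so the peg swings that end down about the pads.

Emit:
move_arm([
  [[0,0,0],0],
  [[0,0,0.005],0],
  [[0,0,0.005],0],
  [[0,0,0.005],0],
  [[0,0,0],0],
], newtons=8)

```text
t: 18.2
position: [0.4292, 0.204, 0.0545]
ee_rot: [3.141, 0.001, 2.921]
ft_force: [0.1, -0.1, -1.5]
width: 0.0403
```

```bash
python3 - <<'E'
from h import *
s=telemetry.state(); print(s['t'],s['position'],s['ee_rot'],s['ft_force'],s['width'])
d=vision.capture('side'); u,v=map(int,proj(d,[0.45,0.19,0.07]))
cv2.imwrite('pics/s8.png',cv2.resize(d['image'][v-40:v+40,u-48:u+48],(720,600),interpolation=cv2.INTER_CUBIC)[:,:,::-1])
E
```

```text
18.2 [0.42922807 0.20401044 0.05447071] [3.14092325e+00 1.01603448e-03 2.92112934e+00] [ 0.05952567 -0.07647465 -1.46651243] 0.04030003082979985
```

View pics/s8.png

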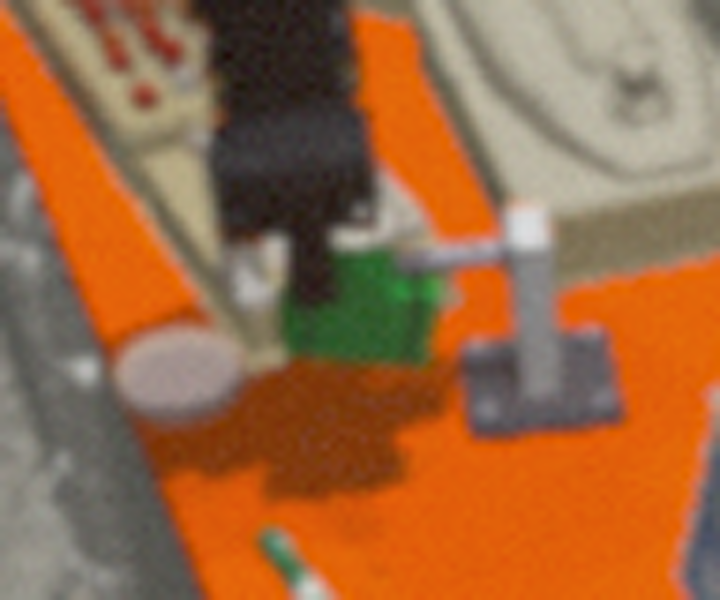

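It is turning cleanly about the pads at low force. Continuing.

Emit:
move_arm([
  [[0,0,0.006],0],
  [[0,0,0.006],0],
  [[0.0015,-0.0003,0.006],0],
  [[0.0015,-0.0003,0.006],0],
  [[0.0015,-0.0003,0.006],0],
  [[0.002,-0.0005,0.005],0],
  [[0,0,0],0],
])

```text
t: 18.95
position: [0.4359, 0.2027, 0.0894]
ee_rot: [3.141, 0.001, 2.921]
ft_force: [-0.4, 0.3, -0.6]
width: 0.0397
```

```bash
python3 - <<'E'
from h import *
s=telemetry.state(); print(s['t'],s['position'],s['ee_rot'],s['ft_force'],s['width'])
d=vision.capture('side'); u,v=map(int,proj(d,[0.45,0.19,0.08]))
cv2.imwrite('pics/s9.png',cv2.resize(d['image'][v-40:v+40,u-48:u+48],(720,600),interpolation=cv2.INTER_CUBIC)[:,:,::-1])
E
```

```text
18.95 [0.43588087 0.20273376 0.08937178] [3.14091363e+00 9.58650734e-04 2.92126823e+00] [-0.41149495  0.31025168 -0.57242826] 0.03967332923254202
```

View pics/s9.png

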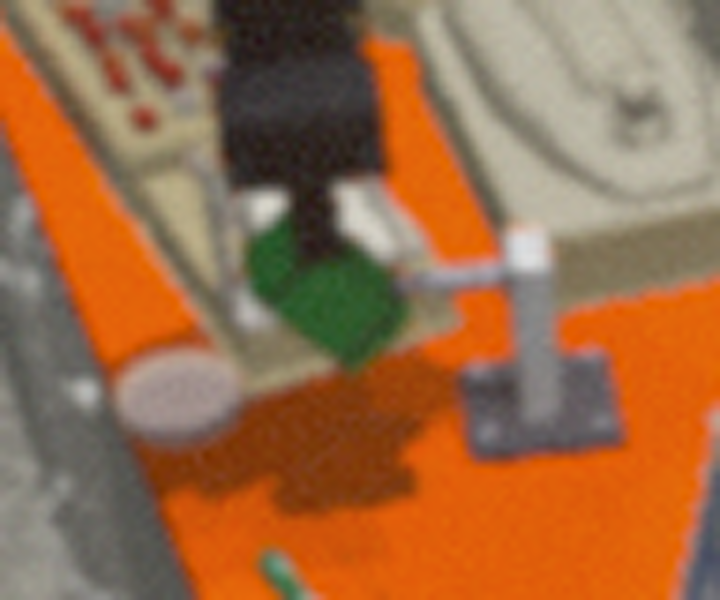

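Emit:
move_arm([
  [[0.003,-0.0007,0.0045],0],
  [[0.003,-0.0007,0.0045],0],
  [[0.003,-0.0007,0.004],0],
  [[0.003,-0.0007,0.004],0],
  [[0.003,-0.0007,0],0],
  [[0.002,-0.0005,0],0],
  [[0,0,0],0],
])

```text
t: 19.7
position: [0.4526, 0.1986, 0.1055]
ee_rot: [3.142, -0.0, 2.921]
ft_force: [0.2, 0.1, -0.6]
width: 0.0396
```

```bash
python3 - <<'E'
from h import *
s=telemetry.state(); print(s['t'],s['position'],s['ee_rot'],s['ft_force'],s['width'])
d=vision.capture('side'); u,v=map(int,proj(d,[0.45,0.19,0.08]))
cv2.imwrite('pics/s10.png',cv2.resize(d['image'][v-40:v+40,u-48:u+48],(720,600),interpolation=cv2.INTER_CUBIC)[:,:,::-1])
E
```

```text
19.7 [0.45258823 0.1985646  0.10554324] [ 3.14157803e+00 -8.54000376e-05  2.92123204e+00] [ 0.19432443  0.11310167 -0.60574618] 0.03962864898408175
```

View pics/s10.png

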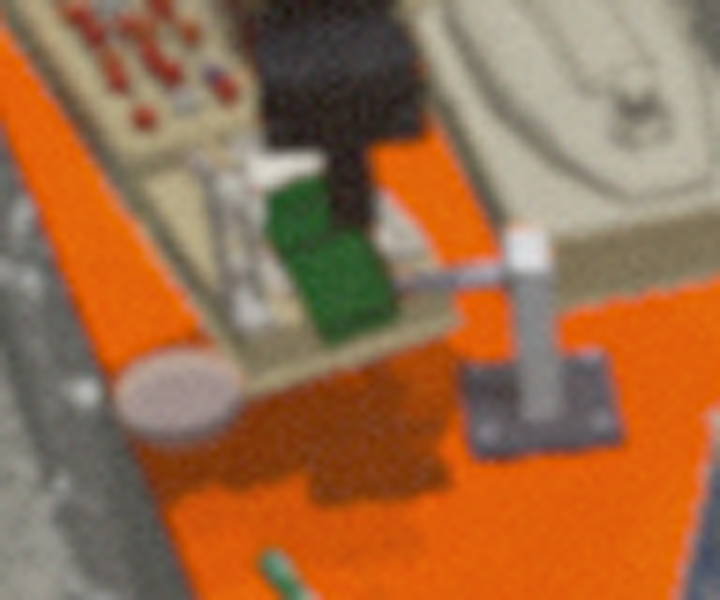

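It has turned roughly 65–70° but slid a little off-centre in the pads, with the finger near its right edge at (350,200). I'll back off and square it up by setting its closed end on the free worktop.

Emit:
move_arm([
  [[-0.015,0.0034,0.0],0],
  [[-0.02,0.0045,0],0],
  [[0,-0.02,0],0],
  [[0,-0.03,0],0],
  [[0,-0.03,0],0],
  [[0,-0.03,0],0],
  [[0.005,-0.02,0],0],
  [[0,0,0],0],
], newtons=12)

```text
t: 20.55
position: [0.422, 0.0753, 0.1057]
ee_rot: [-3.142, 0.0, 2.919]
ft_force: [0.2, 0.9, -0.5]
width: 0.0396
```

```bash
cat >> h.py <<'E'
def look(n,du=0,dz=0.0,hw=48,cam='side'):
    s=telemetry.state(); p=s['position']; print(round(s['t'],2),p.round(4),s['ee_rot'].round(3),s['ft_force'].round(2),round(s['width'],4))
    d=vision.capture(cam); u,v=map(int,proj(d,p+[0,0,dz])); hv=int(hw*5/6)
    v0,u0=max(v-hv,0),max(u-hw,0)
    cv2.imwrite(f'pics/{n}.png',cv2.resize(d['image'][v0:v0+2*hv,u0:u0+2*hw],(720,600),interpolation=cv2.INTER_CUBIC)[:,:,::-1])
    return d,u0,v0
E
python3 - <<'E'
from h import *
look('s11')
snap('wrist','w11')
E
```

```text
20.55 [0.422  0.0753 0.1057] [-3.142  0.     2.919] [ 0.23  0.88 -0.5 ] 0.0396
```

View pics/s11.png

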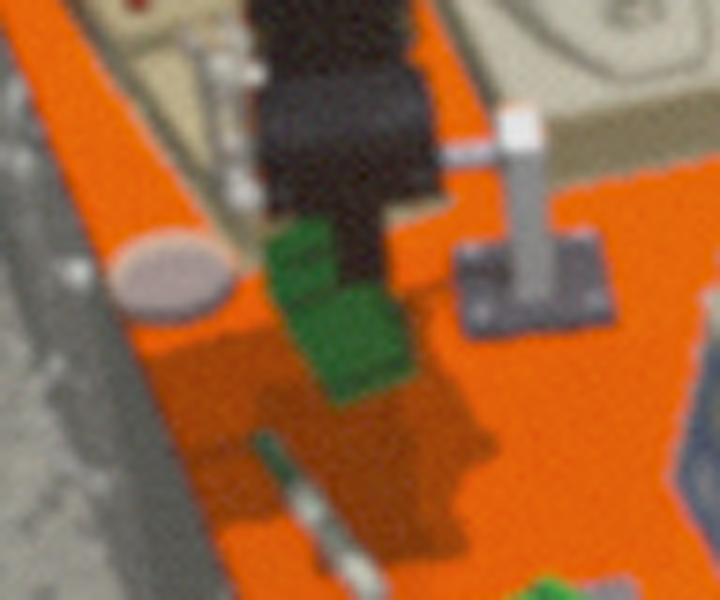

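View pics/w11.png

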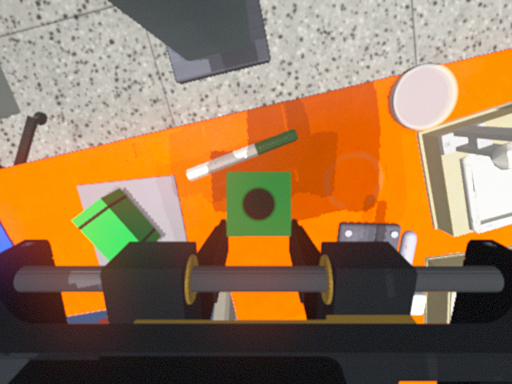

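The wrist view shows the bore facing up at (260,204), and the tilt is about 15–20°. I'll lower it to the worktop to square it up.

Emit:
move_arm([
  [[0.02,-0.005,-0.02],0],
  [[0.01,0,-0.02],0],
  [[0,0,-0.005],0],
  [[0,0,-0.004],0],
  [[0,0,0],0],
], newtons=6)

```text
t: 21.15
position: [0.4515, 0.0721, 0.0567]
ee_rot: [-3.142, -0.001, 2.922]
ft_force: [-0.1, 0.2, -0.3]
width: 0.0402
```

```bash
python3 - <<'E'
from h import *
look('s12')
E
```

```text
21.15 [0.4515 0.0721 0.0567] [-3.142e+00 -1.000e-03  2.922e+00] [-0.06  0.17 -0.3 ] 0.0402
```

View pics/s12.png

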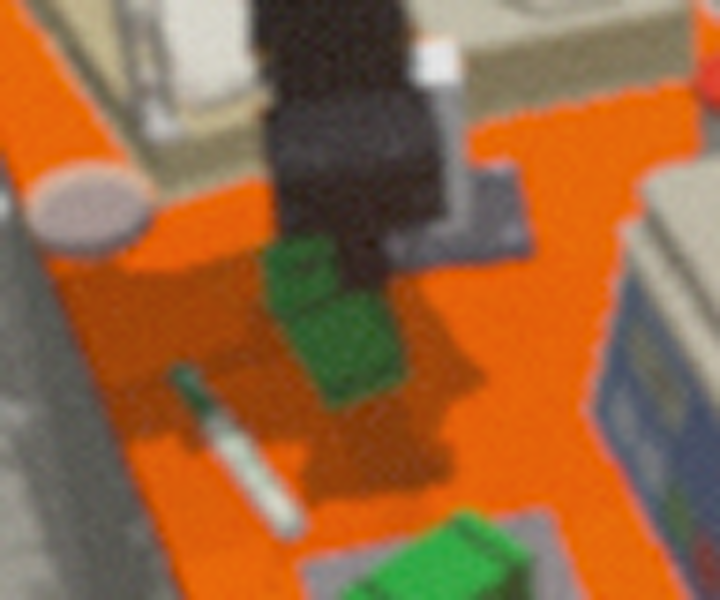

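```bash
cat >> h.py <<'E'
from scipy.optimize import differential_evolution
def fit(cams=('side',),tool_yaw=None,bounds=None,save=None):
    s=telemetry.state(); p=s['position']; yaw=s['ee_rot'][2]
    a=np.array([-np.cos(yaw),-np.sin(yaw),0]) # fwd away from robot when yaw~2.92
    n=np.array([-a[1],a[0],0]); z=np.array([0,0,1.])
    data=[]
    for c in cams:
        d=vision.capture(c); im=d['image']; hsv=cv2.cvtColor(im,cv2.COLOR_RGB2HSV)
        g=cv2.inRange(hsv,(40,90,35),(85,255,255))>0
        dark=(hsv[...,2]<75)&~g
        u,v=map(int,proj(d,p)); 
        roi=np.zeros(g.shape,bool); roi[max(v-35,0):v+35,max(u-35,0):u+35]=1
        data.append((d,g,roi&~dark))
    def corners(x):
        th,cx,cz=x
        ax=np.cos(th)*z-np.sin(th)*a   # bored end dir; th>0 leans to robot
        b=np.sin(th)*z+np.cos(th)*a
        c=p+[0,0,0.019]+cx*a+cz*z
        return np.array([c+i*.035*ax+j*.02*b+k*.02*n for i in(-1,1) for j in(-1,1) for k in(-1,1)])
    def cost(x):
        t=0
        for d,g,roi in data:
            P=np.array([proj(d,q) for q in corners(x)],np.float32)
            h=cv2.convexHull(P*4); m=np.zeros((384*4//4,512),np.uint8)
            cv2.fillConvexPoly(m,(h*4).astype(np.int32),1,shift=4)
            t+=((m>0)^g)[roi].sum()
        return t
    r=differential_evolution(cost,bounds or [(-.6,.9),(-.03,.03),(-.06,.02)],maxiter=60,popsize=15,seed=1,tol=1e-4)
    cs=corners(r.x)
    print('tilt deg',np.degrees(r.x[0]).round(1),'off',r.x[1:].round(4),'cost',r.fun,'lowest z',cs[:,2].min().round(4))
    return r.x
E
python3 - <<'E'
from h import *
fit(); fit()
E
```

```text
tilt deg 5.5 off [-0.0133 -0.0106] cost 105.0 lowest z 0.0287
tilt deg 4.5 off [-0.0141 -0.0118] cost 102.0 lowest z 0.028
```

```bash
sed -i 's/roi\[max(v-35,0):v+35,max(u-35,0):u+35\]=1/roi[max(v-30,0):v+24,max(u-30,0):u+30]=1/' h.py && cat >> h.py <<'E'
def overlay(x,n,cam='side'):
    s=telemetry.state(); p=s['position']; yaw=s['ee_rot'][2]
    a=np.array([-np.cos(yaw),-np.sin(yaw),0]); nn=np.array([-a[1],a[0],0]); z=np.array([0,0,1.])
    th,cx,cz=x; ax=np.cos(th)*z-np.sin(th)*a; b=np.sin(th)*z+np.cos(th)*a; c=p+[0,0,0.019]+cx*a+cz*z
    d,u0,v0=look(n,cam=cam); im=cv2.imread(f'pics/{n}.png'); k=7.5
    C=np.array([[((np.array(proj(d,c+i*.035*ax+j*.02*b+kk*.02*nn))-[u0,v0]+.5)*k).astype(int) for (j,kk) in((-1,-1),(-1,1),(1,1),(1,-1))] for i in(-1,1)])
    cv2.polylines(im,[C[0]],True,(255,255,255),1); cv2.polylines(im,[C[1]],True,(0,255,255),1)
    for q in range(4): cv2.line(im,tuple(map(int,C[0][q])),tuple(map(int,C[1][q])),(255,255,0),1)
    cv2.imwrite(f'pics/{n}.png',im)
E
python3 - <<'E'
from h import *
x=fit(); overlay(x,'o12')
E
```

```text
tilt deg 4.6 off [-0.0143 -0.0112] cost 35.0 lowest z 0.0286
21.35 [0.4524 0.0717 0.0573] [3.141e+00 1.000e-03 2.922e+00] [-0.97  0.76 -0.23] 0.0399
```

View pics/o12.png

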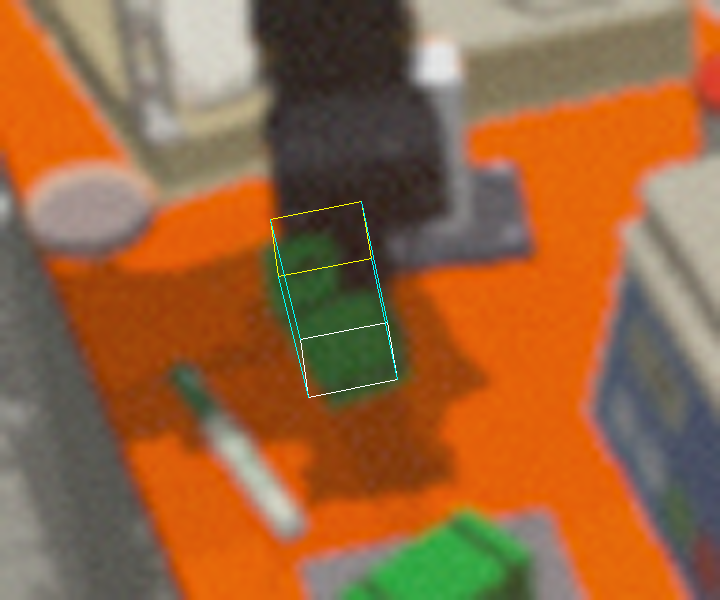

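```bash
python3 - <<'E'
from h import *
d=vision.capture('side'); s=telemetry.state(); u,v=map(int,proj(d,s['position']))
c=d['image'][v-24:v+16,u-22:u+18].astype(float)
c=np.clip((c/255)**0.6*255,0,255).astype(np.uint8)
cv2.imwrite('pics/z12.png',cv2.resize(c,(600,600),interpolation=cv2.INTER_CUBIC)[:,:,::-1]); print(u,v)
d=vision.capture('wrist'); cv2.imwrite('pics/wz12.png',cv2.resize(d['image'][150:290,190:330],(600,600))[:,:,::-1])
E
```

```text
222 184
```

View pics/z12.png

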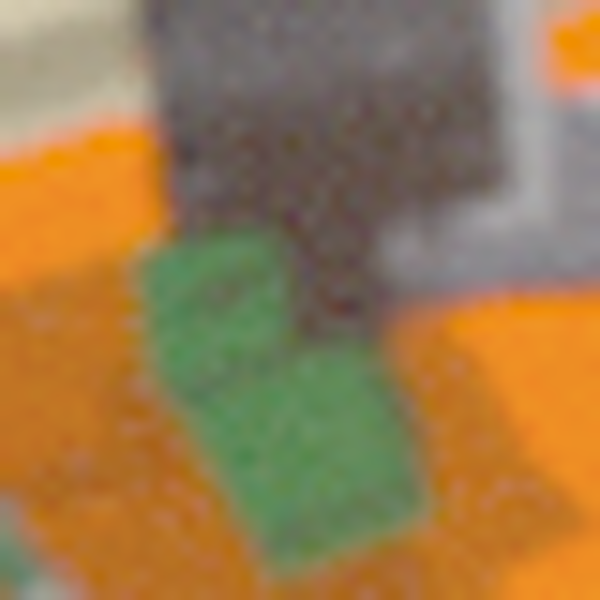

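View pics/wz12.png

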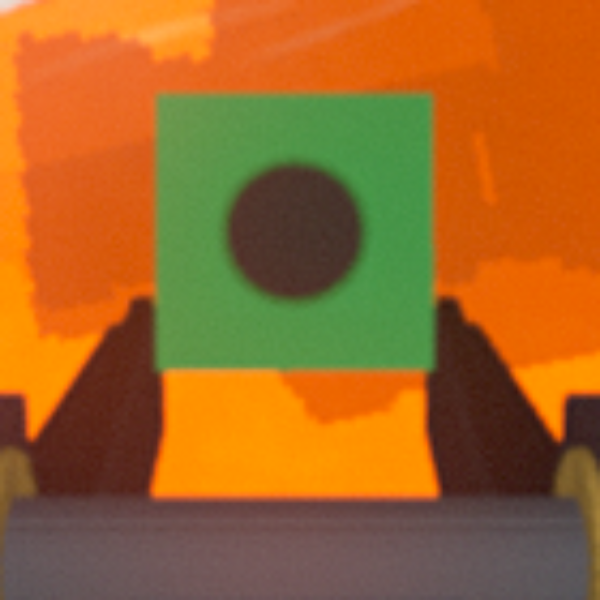

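```bash
cat >> h.py <<'E'
def pnp(d,pix):
    f=192/np.tan(np.radians(d['vertical_fov'])/2)
    K=np.array([[f,0,d['cx']],[0,f,d['cy']],[0,0,1.]])
    ob=np.array([[-.02,.02,0],[.02,.02,0],[.02,-.02,0],[-.02,-.02,0]])
    ok,rs,ts,er=cv2.solvePnPGeneric(ob,np.array(pix,float),K,None,flags=cv2.SOLVEPNP_IPPE_SQUARE)
    Rc=R.from_euler('xyz',d['orientation']).as_matrix()@np.diag([1,-1,-1])
    for r,t,e in zip(rs,ts,er):
        n=Rc@cv2.Rodrigues(r)[0][:,2]; c=Rc@t.ravel()+d['xyz']
        print('normal',n.round(3),'tilt',np.degrees(np.arccos(n[2])).round(1),'face centre',c.round(4),'err',e)
E
python3 - <<'E'
from h import *
d=vision.capture('wrist')
k=140/600
pnp(d,[(190+u*k,150+v*k) for u,v in [(157,95),(434,95),(436,370),(155,370)]])
E
```

```text
normal [-0.455  0.099  0.885] tilt 27.8 face centre [0.4291 0.0773 0.0901] err [0.38914326]
normal [-0.134  0.029  0.991] tilt 7.9 face centre [0.4298 0.0771 0.0904] err [0.52876091]
```

The square face gives a two-fold PnP ambiguity, but both solutions put the bored face at z≈0.090. The lowest edge is therefore 15–20 mm above the table. The grip point lies to the +x side of that edge, so pressing down will right it.

Emit:
move_arm([
  [[0,0,-0.005],0],
  [[0,0,-0.005],0],
  [[0,0,-0.003],0],
  [[0,0,-0.002],0],
  [[0,0,-0.002],0],
  [[0,0,0],0],
])

```text
t: 22.15
position: [0.4523, 0.0716, 0.0394]
ee_rot: [-3.142, -0.0, 2.921]
ft_force: [-0.4, -0.5, -0.3]
width: 0.0397
```

Emit:
move_arm([
  [[0.001,0,-0.002],0],
  [[0.002,-0.0004,-0.002],0],
  [[0.003,-0.0006,-0.002],0],
  [[0,0,0],0],
])

```text
t: 22.55
position: [0.4601, 0.0704, 0.0342]
ee_rot: [3.141, 0.003, 2.921]
ft_force: [1.7, -1.1, 7.1]
width: 0.04
```

```bash
cat >> h.py <<'E'
def zz(n):
    s=telemetry.state(); print(round(s['t'],2),s['position'].round(4),s['ft_force'].round(2),round(s['width'],4))
    d=vision.capture('side'); u,v=map(int,proj(d,s['position']))
    c=d['image'][v-24:v+26,u-27:u+23]; c=np.clip((c/255.)**0.6*255,0,255).astype(np.uint8)
    a=cv2.resize(c,(400,400),interpolation=cv2.INTER_CUBIC)
    w=vision.capture('wrist'); b=cv2.resize(w['image'][140:300,180:340],(400,400),interpolation=cv2.INTER_CUBIC)
    cv2.imwrite(f'pics/{n}.png',np.hstack([a,b])[:,:,::-1])
E
python3 - <<'E'
from h import *
zz('z13')
E
```

```text
22.55 [0.4601 0.0704 0.0342] [ 1.74 -1.13  7.07] 0.04
```

View pics/z13.png

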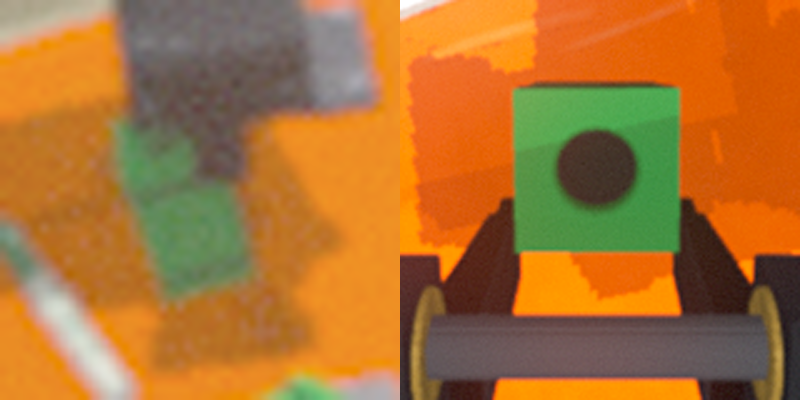

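Contact at 7 N, and the adapter has swung nearly upright: its −x side face now shows above the bored face. I'll release and let it settle flat.

Emit:
move_arm([
  [[0,0,0],0],
  [[0,0,0],0],
  [[0,0,0],0],
], jaw=0.06)

```text
t: 22.95
position: [0.4583, 0.0706, 0.0336]
ee_rot: [3.142, -0.0, 2.921]
ft_force: [0.2, 0.3, -0.5]
width: 0.0572
```

```bash
python3 - <<'E'
from h import *
zz('z14')
E
```

```text
22.95 [0.4583 0.0706 0.0336] [ 0.21  0.35 -0.53] 0.0572
```

View pics/z14.png

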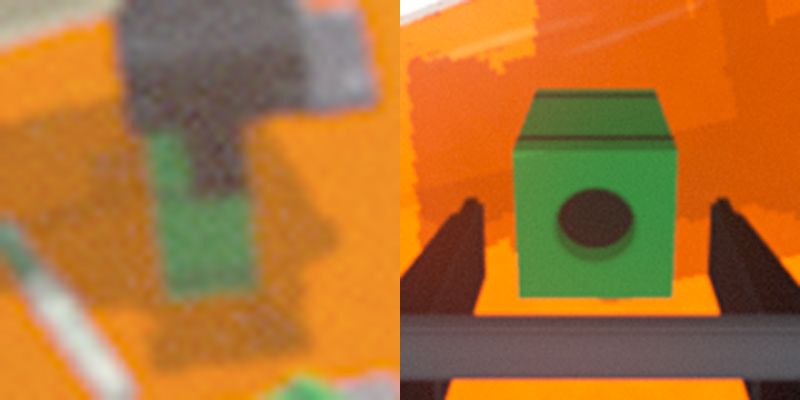

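It now stands upright on the worktop with the bore up at (596,218). I'll locate it and regrip it centrally.

```bash
python3 - <<'E'
from h import *
d=vision.capture('wrist')
pnp(d,[(180+(u-400)*.4,140+v*.4) for u,v in [(515,152),(677,150),(672,297),(520,297)]])
k=onz(d,180+(596-400)*.4,140+.4*225,0.07);print('centre',k)
p=telemetry.state()['position'];a=np.array([.9757,-.219]);dl=k[:2]-p[:2];print('along',a@dl,'lat',dl@[.219,.9757])
E
```

```text
normal [-0.003  0.016  1.   ] tilt 0.9 face centre [0.453  0.072  0.0652] err [0.17804555]
normal [-0.704  0.144  0.696] tilt 45.9 face centre [0.4512 0.0723 0.0655] err [1.97520753]
centre [0.4506633  0.07246506 0.07      ]
along -0.007847643807680485 lat 0.00015444251583918235
```

Emit:
move_arm([
  [[-0.0065,0.0015,-0.004],0],
  [[0,0,-0.004],0],
  [[0,0,0],0],
])

```text
t: 23.4
position: [0.4514, 0.0722, 0.0251]
ee_rot: [-3.141, -0.001, 2.922]
ft_force: [-0.2, -0.6, 0.2]
width: 0.0597
```

Emit:
move_arm([
  [[0,0,0],0],
  [[0,0,0],0],
  [[0,0,0],0],
  [[0,0,0],0],
  [[0,0,0],0],
  [[0,0,0],0],
  [[0,0,0],0],
], jaw=0.03, newtons=30)

```text
t: 24.1
position: [0.452, 0.0721, 0.0257]
ee_rot: [3.141, 0.0, 2.921]
ft_force: [0.4, 0.8, 0.1]
width: 0.0397
```

Emit:
move_arm([
  [[0,0,0.02],0],
  [[0,0,0.04],0],
  [[0,0,0.04],0],
  [[0,0,0.04],0],
  [[0,0,0.03],0],
  [[0,0,0.02],0],
  [[0,0,0],0],
  [[0,0,0],0],
])

```text
t: 24.9
position: [0.4516, 0.0721, 0.2152]
ee_rot: [3.142, -0.0, 2.921]
ft_force: [-0.3, -0.2, -1.5]
width: 0.0398
```

```bash
python3 - <<'E'
from h import *
zz('z15'); snap('side','s15'); snap('top','t15')
for c in ['side','top','wrist']: print(c,[(r['xyz'].round(4) if hasattr(r['xyz'],'round') else r['xyz'],round(r['p'],2)) for r in vision.mark_of(c,'adapter_1_mid')])
E
```

```text
24.9 [0.4516 0.0721 0.2152] [-0.32 -0.15 -1.5 ] 0.0398
side [([0.4325, -0.0812, 0.0275], 0.72)]
top [([0.4306, -0.0835, 0.0219], 0.71)]
wrist [([0.4313, -0.0766, 0.0249], 0.83), ([0.449, 0.0723, 0.2236], 0.42)]
```

View pics/z15.png

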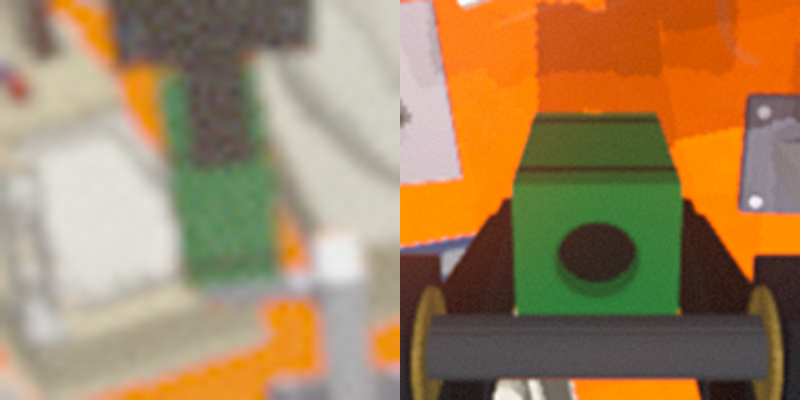

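View pics/s15.png

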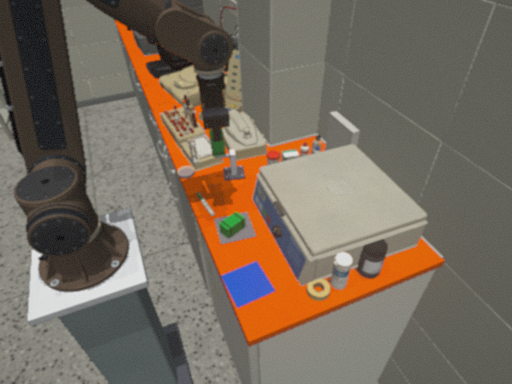

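The adapter is upright with the bore up, centre about 0.224 m, held at 30 N and clear of everything. The other things look where they were, so I'm handing in.

```bash
python3 - <<'E'
from h import *
s=telemetry.state(); print(s['t'],abs(s['qd']).max(),s['ft_force'])
print(ticket.close_job())
E
```

```text
25.25 0.0033905619288891013 [-0.52643146 -0.44451581 -0.00964915]
the job is handed in; nothing more can be done
None
```

The blue mat's adapter finished held upright in the gripper with its bored end up, and I handed the job in at 25.3 s of the 72 s allowed. No verdict is reported.

**What I did**
1. I picked up the adapter and looked at both ends. One end was plain green; the wrist camera showed the bore in the other.
2. I slipped the bore about 31 mm over the peg and held it there over 0.5 s. The force reading stayed under about 1.5 N throughout, so the bore is clear. Then I took it off.
3. I set the adapter down and regripped it near the bored end. I swung it about the pads against the peg tip, and it came to rest about 15–25° short of upright, having slid off-centre in the grip.
4. I squared it up by pressing its closed end on the worktop, released it, regripped it near the middle at 30 N and lifted.

**Last checks**
- **Uprightness:** about 1° from vertical when it stood on the worktop. In the final wrist picture the bore faces up.
- **Height:** the centre is at about 0.22 m, and the opening of 39.8 mm confirms the grip.
- **Clearance and stillness:** the arm was at rest, and nothing near the gauge stand or centrifuge was touching the adapter.
- **Other adapter:** on the grey mat, found within about 4 mm of its starting estimate.
- **Petri dish, marker and sample cup:** they looked unmoved in the pictures; I did not measure them again.

**Checks that failed or disagreed**
- My silhouette fit of the tilt from the side picture was clearly wrong, so I did not use it.
- The first tilt estimate from the bore face gave two answers, 28° and 8°. I settled it by releasing the adapter so it stood flat.
- In the final pictures the networks found the held adapter only in the wrist view, with p = 0.42, placing it at (0.449, 0.072, 0.224). That agrees with where the tool was.

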